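# Serve the butter: slide the dish to the plate and flip its lid back

## Robot

A 6-joint arm with a two-finger parallel gripper is mounted at the origin on the work surface. World frame = base frame: x ahead of the robot, y to its left, z up, the work surface at z = 0. Lengths are in m, angles in rad, forces in N, time in s.
With the tool pointing down it reaches from about 0.35 to 0.85 m from the base axis. Payload 8.1 kg.
Tool frame: the origin (TCP) lies midway between the tips of the shut fingers; the grasp point (between the pads) lies 19 mm behind it; z points along the fingers, y is the direction in which the jaws open and shut (so a half turn about z gives the same grasp; the last joint's range is limited). The gripper opens to 93 mm and grips with 3 to 60 N. Pads are 15 mm wide; open, the fingers measure 128 mm over their backs; the gripper's body (75 mm by 188 mm) begins 65 mm behind the grasp point.
Start: joints at [1.062, 0.13, 1.488, -0, 1.523, -0.085], TCP at [0.247, 0.547, 0.198] pointing down, gripper open.
Joint ranges: [-2.96, 2.96], [-0.89, 2.26], [0.02, 2.5], [-1.34, 4.48], [0, 2.73], [-2.66, 2.66]. Speed limits (rad/s): [2.39, 2.39, 2.79, 3.14, 3.14, 3.14].

## Interface

Orientations are given as a rotation vector (axis times angle).
In Python, from plant import monitor, eyes, ticket gives the robot as it stands.
- The arm moves only by the tool send_rows, never from a script. Its argument "motion" is a list of rows, each a list of 2 entries, a list of its own where there are three numbers: the shift along the tool's x, y, z in m, then the turn about the tool's z in degrees. In form: [[[dx, dy, dz], twist], ...]. A call has 1 to 12 rows; each row is the pose to reach, as a shift and turn from the pose commanded when the call began, along the tool's axes at that moment; what a row does not reach only later rows make up. A row lasts 1/8 s, in which the tool goes at most 62.5 mm and 10.7 degrees, less where a joint would pass 70% of its speed; a pose out of reach is approached as far as the arm can. A call with a gripper value outside its range is refused whole. "jaw" is the finger opening in m, from 0 to 0.093, set as the call begins (left out, the last holds). The fingers move at their own pace and stop on an object; "squeeze" is the grip in N (left out, the last holds). Time passes only in rows, so rows that repeat a pose let the fingers close. It gives the time, the measured TCP pose, the force and the opening at its end, in the units of the state.
- monitor.read_state(): the state, without advancing time (a new reading comes with each control period).
- eyes.read_camera(name): name is "scene" or "top" or "wrist"; returns the picture (420x560x3 uint8, red, green, blue); there is no depth.
- eyes.camera_model(name): a dict with "mtx" (3x3 intrinsics, pixels), "cam_to_world" (4x4, takes a point from camera to world coordinates); the wrist camera has in their place "mount" (4x4, takes a point from camera to tool coordinates, whose origin is the TCP and whose axes are the flange's). Camera axes: x right, y down, z forward; pixel columns grow to the right and rows downward; lengths in m; the calibration is good to about 2 mm. A picture is of the moment at which its call begins: read the wrist's pose just before it. camera_model takes no time and is no camera call.
- ticket.close_job(): hands the job in, once; it reports no verdict.
The state is a dict: "t": time; "q": joint angles; "dq": joint speeds; "joint_torque": joint torques, N m; "tool_pos": TCP position; "orientation": TCP orientation; "force": force on the tool from outside, world axes, zero at the start; "wrist_torque": the same for the moment, N m; "opening": finger opening in m.
Only numpy, scipy, OpenCV 4.12 (cv2) and the standard library are available. Lean on these libraries where they do the work, as an engineer would, in place of code of your own. Each camera call takes 0.05 s, during which the arm holds its last target.

## Task

Serve the butter: push the low, long butter dish across the table until it stands close beside the plate, with no more than a finger's width (about 20 mm) between dish and plate rim, and flip its hinged lid back past upright so that it rests open by its own weight. Only push and nudge with the fingers: never grip, lift or tip the dish, and do not pinch or force its lid. The plate, the shut tea caddy (the tall box with the same kind of lid) and everything else stay where they are.

Things in the scene. Friction and masses are not known exactly. Their poses are not given: they have to be found in the camera images.
- butter: Butter dish, loose on the table, left or right of the plate: open white ceramic box 108 mm (x) by 165 mm (y), 50 mm high, butter inside, under a flat stainless lid; 63 mm high when shut. About 0.9 kg in all (+-25%); slides under a push of 3 to 9 N. Origin: centre of the underside; x points from the thumb tab (front, robot's side) to the hinge (rear), y along the hinge, z up.
- butter_lid (a joint): The butter dish's lid: 0 = shut, grows as it opens (rad); hinge along the dish's y on the rear rim. A stop ends the swing at 1.9 (109 degrees, leaning back). The hinge is nearly free: the 0.16 kg lid falls shut below about 1.45 and falls open to the stop above about 1.55. About 1 N at the tab lifts it.
- butter_tab (a point): Point under the middle of the front edge of the lid's thumb tab, 136 mm from the hinge line. The tab is 46 mm wide, 4 mm thick (rolled front edge 7 mm) and sticks out 25 mm past the box's front wall, underside 50 mm above the table when shut: a tilted fingertip goes under it from the front. The point moves with the lid: its x points to the hinge, z out of the lid's top.
- butter_hinge (a point): Middle of the lid's hinge line on the dish's rear rim: 57 mm behind (dish +x) and 52 mm above the dish's origin; axes of the dish. The shut lid overhangs the box by 3 mm at front and ends, 50 to 54 mm above the table.
- plate: White ceramic plate, loose (0.38 kg), round, 190 mm across its rim, 20 mm high. Origin: centre of the underside.
- caddy: Tea caddy, a bystander, loose: white ceramic box 100 x 100 mm and 112 mm high with the same kind of stainless lid and thumb tab, 125 mm high in all. It stands on the other side of the plate from the butter dish. Origin: centre of the underside; x from its tab to its hinge.
- caddy_lid (a joint): The tea caddy's lid, to be left shut: 0 = shut.
- jar: Closed glass jam jar with a twist cap, 72 mm across, 102 mm high, a bystander. Origin: centre of the underside.
- mug: Small enamel mug, 76 mm across, 75 mm high, a bystander. Origin: centre of the underside.
- spoon: Stainless teaspoon, 137 mm long, lying in front of the plate, a bystander. Origin: near its middle, on the table.
- mill: Turned wooden pepper mill, 56 mm across, 164 mm high, a bystander. Origin: centre of the underside.
- eggcup: White egg cup with an egg in it, 50 mm across, 74 mm high, a bystander. Origin: centre of the underside.
There are look-alikes about, which are no part of the job. Several things have the shape of the plate; the one meant has the colours described above.

How it is judged:
By the outcome, as a careful person would: the job done as asked, in the order asked, and still so for the second after the job is handed in, with the robot touching nothing.
It also fails if it takes over 64 s, if anything falls off the work surface, if the arm or the gripper's body presses on something with over 40 N, if the wrist force passes 120 N, or if a joint passes its speed limit or range.

## Working session

There is one attempt and no reset: what is moved stays moved. The work goes in short steps, Python scripts to look and compute and a tool call to move; the robot and the scene stay as the last step left them, time stands still between calls to the robot, and variables do not carry over. Pictures are saved under pics/ and viewed, and the job is handed in when it is done.

Besides the shell and the picture viewer there is one more tool, called as name(argument=value, ...), one argument or row to a line, values as JSON. send_rows: Moves the arm, as the interface text tells. Its arguments: {"type":"object","properties":{"motion":{"type":"array","items":{"type":"array"}},"jaw":{"type":"number"},"squeeze":{"type":"number"}},"required":["motion"]}

```bash
ls; mkdir -p pics; python3 - <<'E'
from plant import monitor, eyes
import cv2,numpy as np
print(monitor.read_state())
for n in("scene","top","wrist"):
    im=eyes.read_camera(n); cv2.imwrite(f"pics/{n}0.png",im[:,:,::-1]); m=eyes.camera_model(n); print(n,{k:np.round(v,4).tolist() for k,v in m.items()})
E
```

```text
pics
{'t': 0.0, 'q': array([ 1.06161191e+00,  1.31122583e-01,  1.48924740e+00, -6.41676149e-06,
        1.52303380e+00, -8.54066338e-02]), 'dq': array([-0.00073599, -0.00175116, -0.00043195, -0.00079046,  0.00130687,
       -0.00052772]), 'joint_torque': array([-1.60854594e-03, -5.59819758e+01, -4.91769826e+01,  7.68271554e-02,
        3.49295523e-02, -1.26074683e-04]), 'tool_pos': array([0.2464142 , 0.54640224, 0.19692805]), 'orientation': array([-6.60587669e-01, -3.07081849e+00,  2.72260811e-03]), 'force': array([ 0.65323558, -0.2938423 , -0.86340234]), 'wrist_torque': array([-0.01982837,  0.05487853, -0.05456026]), 'opening': 0.0928486020077726}
scene {'mtx': [[450.6938, 0.0, 282.9966], [0.0, 450.6938, 202.2298], [0.0, 0.0, 1.0]], 'cam_to_world': [[-0.6619, 0.5017, -0.557, 1.0587], [0.7495, 0.4557, -0.4802, 0.4624], [0.013, -0.7353, -0.6776, 0.7567], [0.0, 0.0, 0.0, 1.0]]}
top {'mtx': [[513.9983, 0.0, 281.3336], [0.0, 513.9983, 202.7994], [0.0, 0.0, 1.0]], 'cam_to_world': [[-0.0085, -0.9903, 0.1386, 0.3518], [-1.0, 0.0087, 0.0006, 0.0178], [-0.0018, -0.1386, -0.9904, 1.1631], [0.0, 0.0, 0.0, 1.0]]}
wrist {'mtx': [[335.2625, 0.0, 278.2039], [0.0, 335.2625, 207.9937], [0.0, 0.0, 1.0]], 'mount': [[0.0016, -0.9641, -0.2654, 0.0728], [1.0, 0.0016, 0.0002, -0.0007], [0.0002, -0.2654, 0.9641, -0.1865], [0.0, 0.0, 0.0, 1.0]]}
```

View pics/scene0.png

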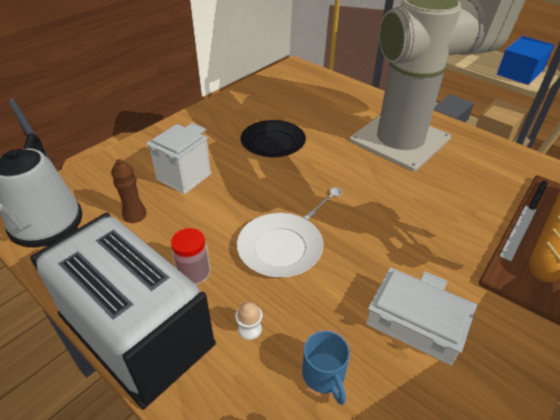

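View pics/top0.png

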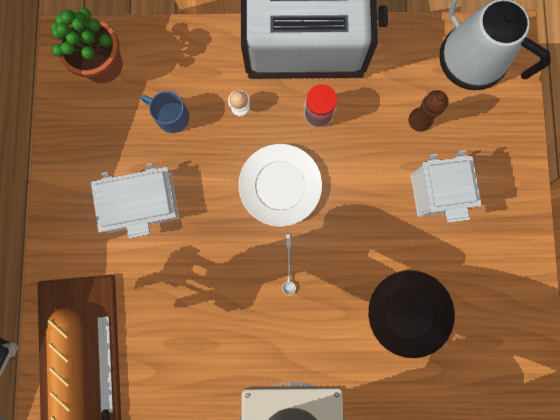

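View pics/wrist0.png

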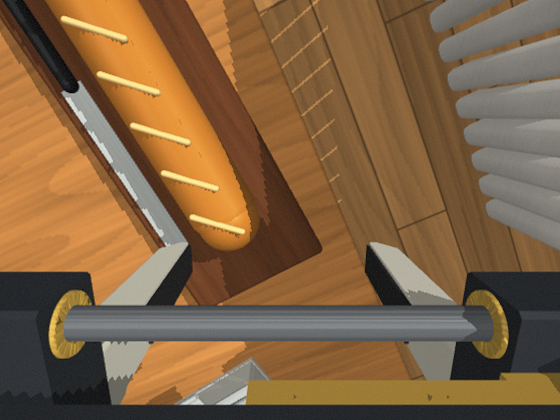

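```bash
python3 - <<'E'
import cv2
im=cv2.imread("pics/top0.png")
cv2.imwrite("pics/top0c.png",cv2.resize(im[140:255,80:340],None,fx=3,fy=3,interpolation=cv2.INTER_CUBIC))
im=cv2.imread("pics/scene0.png")
cv2.imwrite("pics/scene0c.png",cv2.resize(im[260:370,355:495],None,fx=5,fy=5,interpolation=cv2.INTER_CUBIC))
E
```

```text
(no output)
```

View pics/top0c.png

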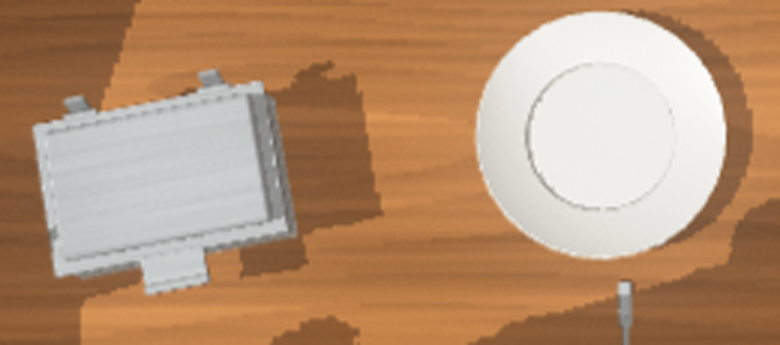

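View pics/scene0c.png

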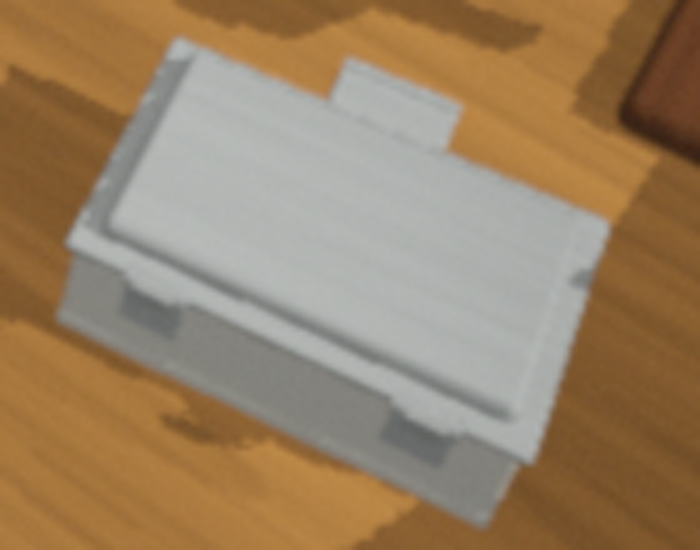

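```bash
cat > h.py <<'E'
import numpy as np, cv2
from scipy.optimize import least_squares
from plant import eyes, monitor
def ray(name,px,z):
    m=eyes.camera_model(name);K=m["mtx"];T=m["cam_to_world"]
    px=np.atleast_2d(np.array(px,float))
    d=np.c_[(px-[K[0,2],K[1,2]])/[K[0,0],K[1,1]],np.ones(len(px))]@T[:3,:3].T
    s=(z-T[2,3])/d[:,2]
    return T[:3,3]+d*s[:,None]
def proj(name,P):
    m=eyes.camera_model(name);K=m["mtx"];T=m["cam_to_world"]
    c=(np.atleast_2d(P)-T[:3,3])@T[:3,:3]
    return c[:,:2]/c[:,2:]*[K[0,0],K[1,1]]+[K[0,2],K[1,2]]
def fit(name,px,model):
    "planar pose x,y,yaw of dish from pixels of model points"
    px=np.array(px,float);M=np.array(model,float)
    def f(p):
        c,s=np.cos(p[2]),np.sin(p[2])
        W=np.c_[p[0]+c*M[:,0]-s*M[:,1],p[1]+s*M[:,0]+c*M[:,1],M[:,2]]
        return (proj(name,W)-px).ravel()
    r=least_squares(f,[.4,.3,0]);return r.x,r.fun.reshape(-1,2)
LID=[[.057,.0855,.054],[-.057,.0855,.054],[-.057,-.0855,.054],[.057,-.0855,.054]]
TAB=[[-.079,.023,.054],[-.079,-.023,.054]]
E
python3 - <<'E'
from h import *
o=np.array([80,140])
px=np.array([[34,124],[56,276],[297,235],[262,82],[146,293],[210,282]])/3+o
p,r=fit("top",px,LID+TAB);print(p,np.degrees(p[2]));print(r.round(1))
o2=np.array([355,260])
px2=np.array([[535,462],[608,222],[180,42],[68,243],[462,103],[345,58]])/5+o2
p2,r=fit("scene",px2,LID+TAB);print(p2,np.degrees(p2[2]));print(r.round(1))
e=np.array([[475,135],[727,135],[602,10],[602,260]])/3+o
print("plate",ray("top",e,.02))
for n,q in dict(mug=(168,112),egg=(239,105),jar=(321,100),mill=(430,105),toasterL=(243,70),board=(116,280),boardL=(38,285),spoon=(289,236),spoon2=(289,294)).items(): print(n,ray("top",[q],.03).round(3))
E
```

```text
[0.51638472 0.33969555 0.18051659] 10.342838904315268
[[ 0.3  0.5]
 [ 0.2  0.8]
 [-2.1 -0.3]
 [ 1.3  0.1]
 [ 0.3 -0.3]
 [ 0.  -0.7]]
[0.5194193  0.34432364 0.19589816] 11.224137753221065
[[ 0.2  0.1]
 [ 0.9 -0.6]
 [-0.8 -1.5]
 [-0.2  0.1]
 [-0.2  1.1]
 [ 0.1  0.5]]
plate [[ 0.55315382  0.11515413  0.02      ]
 [ 0.55147747 -0.07439273  0.02      ]
 [ 0.64880742  0.0188088   0.02      ]
 [ 0.45798493  0.02040176  0.02      ]]
mug [[0.722 0.275 0.03 ]]
egg [[0.737 0.113 0.03 ]]
jar [[ 0.747 -0.074  0.03 ]]
mill [[ 0.733 -0.323  0.03 ]]
toasterL [[0.821 0.104 0.03 ]]
board [[0.343 0.381 0.03 ]]
boardL [[0.334 0.55  0.03 ]]
spoon [[0.436 0.002 0.03 ]]
spoon2 [[0.31  0.004 0.03 ]]
```

```bash
python3 - <<'E'
import cv2
im=cv2.imread("pics/top0.png")
cv2.imwrite("pics/top0d.png",cv2.resize(im[155:245,85:185],None,fx=6,fy=6,interpolation=cv2.INTER_CUBIC))
E
```

```text
(no output)
```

View pics/top0d.png

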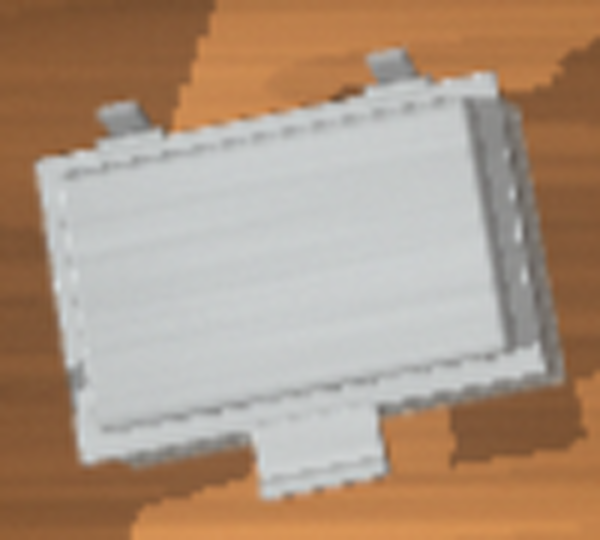

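```bash
python3 - <<'E'
from h import *
o=np.array([85,155])
px=np.array([[36,160],[85,463],[547,375],[497,73],[262,498],[388,472]])/6+o
p,r=fit("top",px,LID+TAB);print(p,np.degrees(p[2]));print(r.round(1))
E
```

```text
[0.51657046 0.34070191 0.18399407] 10.542083571212055
[[ 0.1  0.2]
 [-0.6  0.7]
 [ 0.4  0.3]
 [ 0.2  0.1]
 [-0.  -0.7]
 [ 0.  -0.5]]
```

send_rows(
  motion=[
    [[-0.044,0.003,0],9],
    [[-0.088,0.006,0],18],
    [[-0.133,0.01,0],27.5],
    [[-0.177,0.013,0],37],
    [[-0.222,0.016,0],46],
    [[-0.266,0.019,0],55],
    [[-0.266,0.019,0],55],
    [[-0.266,0.019,0],55],
  ],
  jaw=0.06,
)

```text
t: 1.15
tool_pos: [0.4964, 0.4549, 0.1974]
orientation: [-2.002, -2.42, 0.002]
force: [0.2, -0.6, 0.6]
opening: 0.0599
```

```bash
cat >> h.py <<'E'
def tool():
    s=monitor.read_state();R=cv2.Rodrigues(s["orientation"])[0]
    return s,s["tool_pos"],R
def show():
    s,p,R=tool();print("t",s["t"],"p",p.round(4),"tx ang",np.degrees(np.arctan2(R[1,0],R[0,0])).round(2),"tz",R[:,2].round(4),"F",s["force"].round(2),"op",round(s["opening"],4),"q",s["q"].round(2))
def delta(target):
    s,p,R=tool();return (R.T@(np.array(target)-p)).round(4)
def snap(n,f):
    cv2.imwrite("pics/"+f+".png",eyes.read_camera(n)[:,:,::-1])
E
python3 - <<'E'
from h import *
show(); print(delta([.497,.455,.03])); snap("wrist","w1"); snap("scene","s1")
E
```

```text
t 1.15 p [0.4964 0.4549 0.1974] tx ang 100.79 tz [-1.2e-03 -3.0e-04 -1.0e+00] F [ 0.24 -0.64  0.58] op 0.0599 q [0.67 0.33 1.26 0.   1.55 0.48]
[0.     0.0008 0.1674]
```

View pics/w1.png

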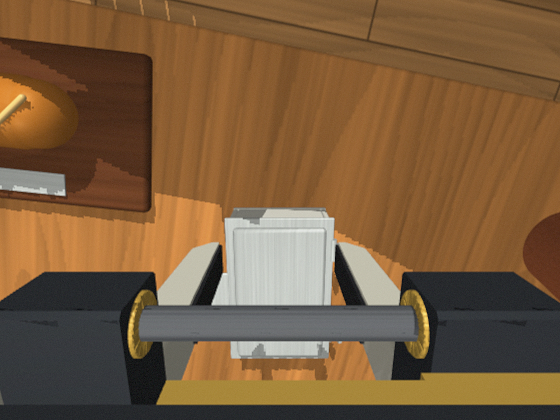

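View pics/s1.png

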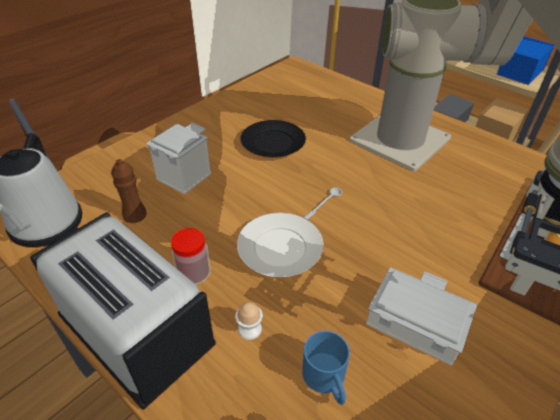

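send_rows(
  motion=[
    [[0,0,0.04],0],
    [[0,0,0.08],0],
    [[0,0,0.12],0],
    [[0,0,0.15],0],
    [[0,0,0.172],0],
    [[0,0,0.172],0],
    [[0,0,0.172],0],
  ],
)

```text
t: 2.12
tool_pos: [0.4976, 0.4558, 0.0276]
orientation: [2.003, 2.419, 0.003]
force: [-0.2, 0.2, 0.2]
opening: 0.06
```

```bash
python3 - <<'E'
from h import *
show(); snap("scene","s2"); snap("wrist","w2")
im=cv2.imread("pics/s2.png");cv2.imwrite("pics/s2c.png",cv2.resize(im[220:380,350:560],None,fx=3.5,fy=3.5,interpolation=cv2.INTER_CUBIC))
E
```

```text
t 2.125 p [0.4976 0.4558 0.0276] tx ang 100.75 tz [ 0.0017  0.0013 -1.    ] F [-0.23  0.24  0.21] op 0.06 q [ 0.67  0.45  1.42 -0.    1.27  0.48]
```

View pics/s2c.png

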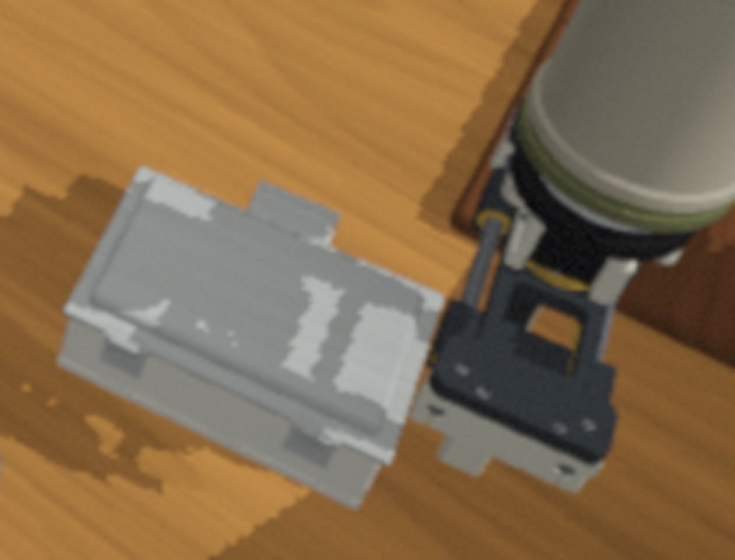

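View pics/w2.png

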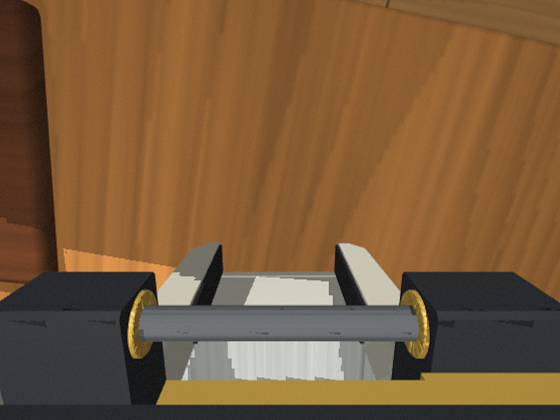

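send_rows(
  motion=[
    [[-0.008,0,0],0],
    [[-0.014,0,0],0],
    [[-0.018,0,0],0],
    [[-0.022,0,0],0],
    [[-0.026,0,0],0],
    [[-0.03,0,0],0],
    [[-0.036,0,0],0],
    [[-0.042,0,0],0],
    [[-0.048,0,0],0],
    [[-0.054,0,0],0],
    [[-0.06,0,0],0],
    [[-0.06,0,0],0],
  ],
)

```text
t: 3.72
tool_pos: [0.5083, 0.3956, 0.0261]
orientation: [2.004, 2.419, 0.0]
force: [-0.1, 2.3, 1.6]
opening: 0.0598
```

```bash
python3 - <<'E'
from h import *
show(); snap("scene","s3"); snap("top","t3")
im=cv2.imread("pics/s3.png");cv2.imwrite("pics/s3c.png",cv2.resize(im[220:380,330:540],None,fx=3.5,fy=3.5,interpolation=cv2.INTER_CUBIC))
im=cv2.imread("pics/t3.png");cv2.imwrite("pics/t3c.png",cv2.resize(im[130:260,80:280],None,fx=4,fy=4,interpolation=cv2.INTER_CUBIC))
E
```

```text
t 3.725 p [0.5083 0.3956 0.0261] tx ang 100.7 tz [ 1.e-04 -1.e-04 -1.e+00] F [-0.09  2.26  1.57] op 0.0598 q [ 0.58  0.38  1.52 -0.    1.24  0.4 ]
```

View pics/s3c.png

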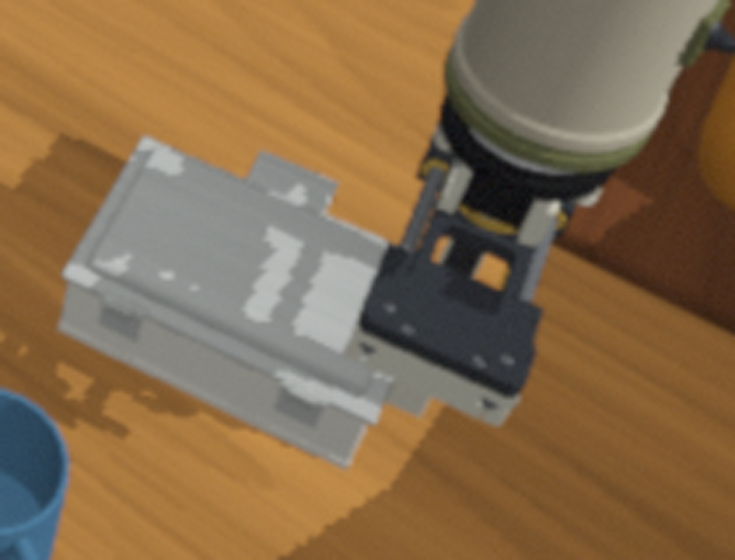

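View pics/t3c.png

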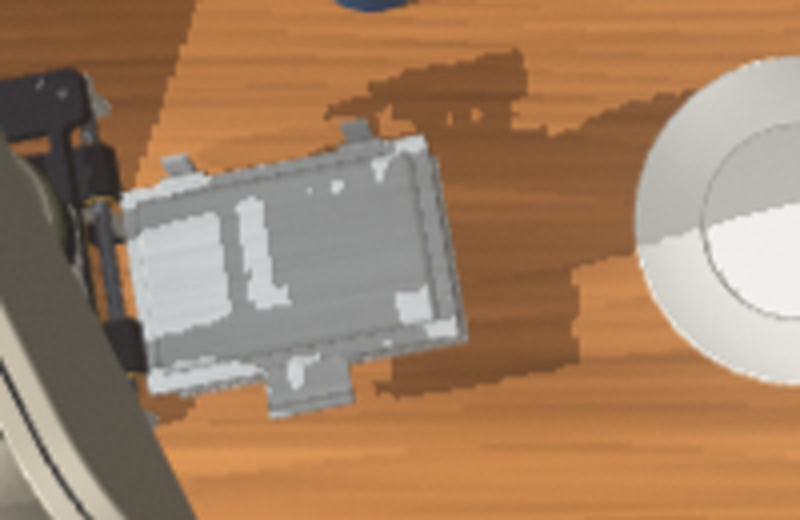

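```bash
python3 - <<'E'
from h import *
o=np.array([80,130])
px=np.array([[122,195],[150,395],[457,335],[425,136],[272,417],[354,402]])/4+o
p,r=fit("top",px,LID+TAB);print(p,np.degrees(p[2]));print(r.round(1))
C=np.array([.553,.0195]);c,s=np.cos(p[2]),np.sin(p[2]);d=C-p[:2]
rel=np.array([c*d[0]+s*d[1],-s*d[0]+c*d[1]]);print(rel,"gap lid",-rel[1]-.095-.0855)
S,t,R=tool();d=t[:2]-p[:2];print("tcp in dish",c*d[0]+s*d[1],-s*d[0]+c*d[1])
E
```

```text
[0.52359624 0.30008943 0.18350827] 10.514249121215935
[[-0.8 -0.2]
 [-0.1  0.7]
 [ 1.   0.7]
 [ 0.3 -0.1]
 [-0.5 -0.4]
 [ 0.  -0.7]]
[-0.02229192 -0.28124381] gap lid 0.1007438103678353
tcp in dish 0.0023546041693814825 0.09678316113253999
```

send_rows(
  motion=[
    [[-0.004,0,0],0],
    [[-0.01,0,0],0],
    [[-0.018,0,0],0],
    [[-0.026,0,0],0],
    [[-0.034,0,0],0],
    [[-0.042,0,0],0],
    [[-0.05,0,0],0],
    [[-0.058,0,0],0],
    [[-0.066,0,0],0],
    [[-0.073,0,0],0],
    [[-0.078,0,0],0],
    [[-0.08,0,0],0],
  ],
)

```text
t: 5.32
tool_pos: [0.5229, 0.3176, 0.026]
orientation: [-2.004, -2.419, -0.001]
force: [-1.1, 5.0, 0.2]
opening: 0.0599
```

```bash
python3 - <<'E'
from h import *
show(); snap("scene","s4"); snap("top","t4")
im=cv2.imread("pics/s4.png");cv2.imwrite("pics/s4c.png",cv2.resize(im[200:360,240:450],None,fx=3.5,fy=3.5,interpolation=cv2.INTER_CUBIC))
im=cv2.imread("pics/t4.png");cv2.imwrite("pics/t4c.png",cv2.resize(im[130:260,110:310],None,fx=4,fy=4,interpolation=cv2.INTER_CUBIC))
E
```

```text
t 5.325 p [0.5229 0.3176 0.026 ] tx ang 100.72 tz [-1.e-04  7.e-04 -1.e+00] F [-1.12  4.99  0.24] op 0.0599 q [0.46 0.3  1.61 0.   1.22 0.27]
```

View pics/s4c.png

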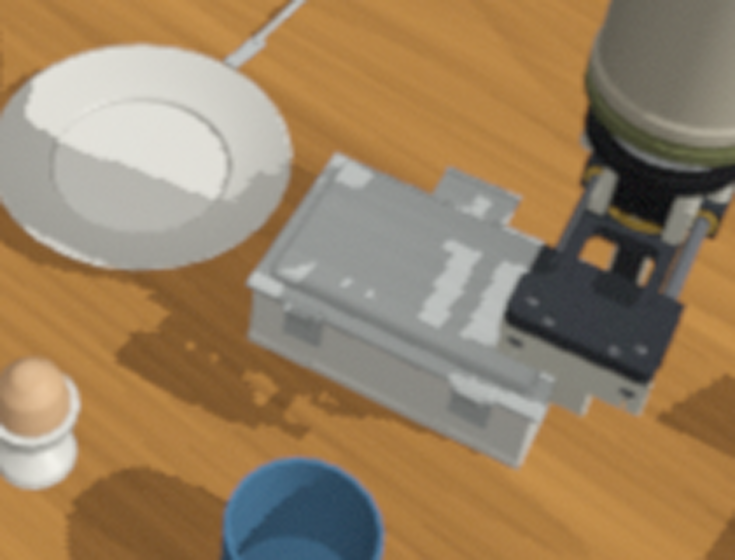

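View pics/t4c.png

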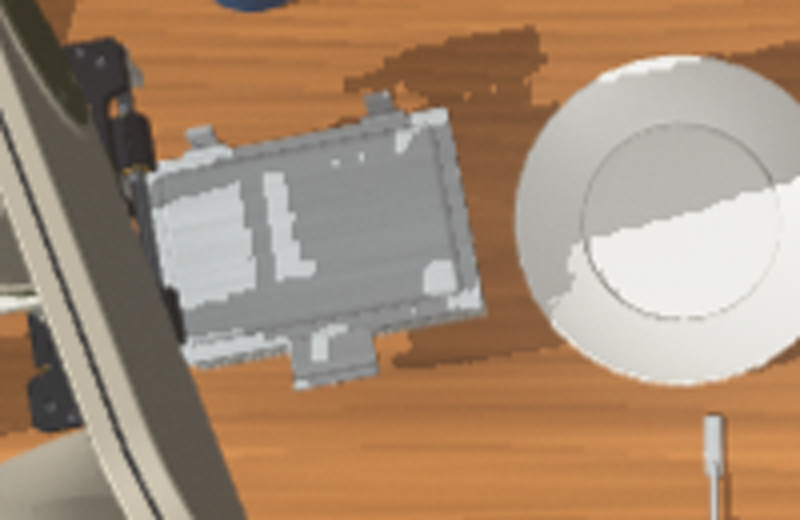

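```bash
cat >> h.py <<'E'
def dish(px,model,name="top"):
    p,r=fit(name,px,model);print(p,np.degrees(p[2]).round(2));print(r.round(1).tolist())
    C=np.array([.553,.0195]);c,s=np.cos(p[2]),np.sin(p[2]);d=C-p[:2]
    rel=np.array([c*d[0]+s*d[1],-s*d[0]+c*d[1]]);print(rel,"gap lid",-rel[1]-.095-.0855)
    S,t,R=tool();d=t[:2]-p[:2];print("tcp in dish",c*d[0]+s*d[1],-s*d[0]+c*d[1]);return p
E
python3 - <<'E'
from h import *
o=np.array([110,130])
px=np.array([[150,172],[187,366],[480,308],[445,109],[296,388],[378,373]])/4+o
dish(px,LID+TAB)
o=np.array([240,200])
px=np.array([[340,155],[249,280],[520,200],[443,165],[550,403]])/3.5+o
dish(px,[LID[2],LID[3],TAB[0],TAB[1],LID[0]],"scene")
e=np.array([[515,220]])/4+np.array([110,130]);print(ray("top",e,.02))
E
```

```text
[0.53792186 0.22102347 0.1898036 ] 10.87
[[-1.7, -0.9], [-2.5, 1.2], [1.8, 0.3], [1.1, -0.2], [0.4, -0.0], [0.8, -0.5]]
[-0.02321328 -0.2007491 ] gap lid 0.02024910387424371
tcp in dish 0.0035510690453021965 0.09747170939392776
[0.53719514 0.22514417 0.22074681] 12.65
[[-1.4, -1.8], [0.7, 0.6], [0.0, -2.2], [0.9, -0.5], [-0.2, 2.9]]
[-0.02960617 -0.20411465] gap lid 0.023614653528931648
tcp in dish 0.006371798136897814 0.09313535777018765
[[0.55314551 0.11421363 0.02      ]]
```

```bash
python3 - <<'E'
from h import *
o=np.array([110,130])
P=ray("top",np.array([[445,109],[480,305]])/4+o,.054)[:,:2]
C=np.array([.553,.0195]);d=P[1]-P[0];n=np.linalg.norm(d);print(n,abs(np.cross(d,C-P[0]))/n-.095)
P=ray("top",np.array([[486,314]])/4+o,.0)[:,:2];print(P, "bottom FR corner dist",np.linalg.norm(P-C)-.095)
P=ray("scene",np.array([[340,155],[249,280]])/3.5+[240,200],.054)[:,:2]
d=P[1]-P[0];n=np.linalg.norm(d);print(n,abs(np.cross(d,C-P[0]))/n-.095)
im=cv2.imread("pics/t4.png");cv2.imwrite("pics/t4d.png",cv2.resize(im[150:215,205:255],None,fx=9,fy=9,interpolation=cv2.INTER_CUBIC))
E
```

```text
0.11105234993211223 0.023392762426273278
[[0.50240286 0.13228551]] bottom FR corner dist 0.028614892813196124
0.11044553088952315 0.026610176760943835<stdin>:4: DeprecationWarning: Arrays of 2-dimensional vectors are deprecated. Use arrays of 3-dimensional vectors instead. (deprecated in NumPy 2.0)
<stdin>:7: DeprecationWarning: Arrays of 2-dimensional vectors are deprecated. Use arrays of 3-dimensional vectors instead. (deprecated in NumPy 2.0)
```

View pics/t4d.png

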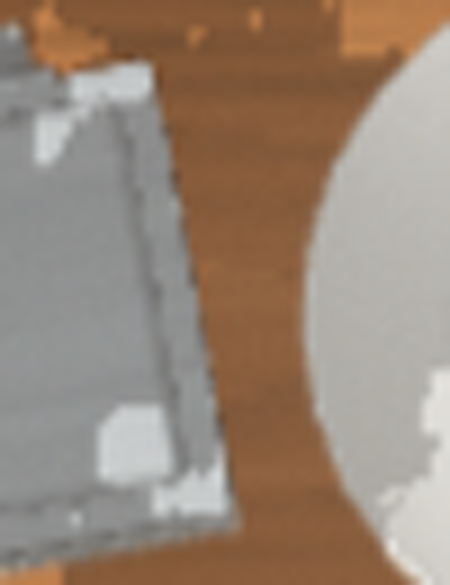

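send_rows(
  motion=[
    [[-0.004,0,0],0],
    [[-0.008,0,0],0],
    [[-0.012,0,0],0],
    [[-0.015,0,0],0],
    [[-0.015,0,0],0],
    [[-0.005,0,0],0],
    [[0.02,0,0],0],
    [[0.04,0,0],0],
    [[0.04,0,-0.05],0],
    [[0.04,0,-0.11],0],
    [[0.04,0,-0.17],0],
    [[0.04,0,-0.17],0],
  ],
  jaw=0.0,
)

```text
t: 6.92
tool_pos: [0.5189, 0.3592, 0.2037]
orientation: [2.001, 2.416, 0.018]
force: [-0.7, 0.5, -0.8]
opening: 0.0005
```

```bash
python3 - <<'E'
from h import *
show(); snap("scene","s5"); snap("top","t5")
im=cv2.imread("pics/s5.png");cv2.imwrite("pics/s5c.png",cv2.resize(im[200:340,240:440],None,fx=4,fy=4,interpolation=cv2.INTER_CUBIC))
im=cv2.imread("pics/t5.png");cv2.imwrite("pics/t5c.png",cv2.resize(im[145:235,140:250],None,fx=6,fy=6,interpolation=cv2.INTER_CUBIC))
E
```

```text
t 6.925 p [0.5189 0.3592 0.2037] tx ang 100.75 tz [ 0.0107  0.0057 -0.9999] F [-0.66  0.46 -0.84] op 0.0005 q [ 0.52  0.2   1.4  -0.    1.53  0.34]
```

View pics/s5c.png

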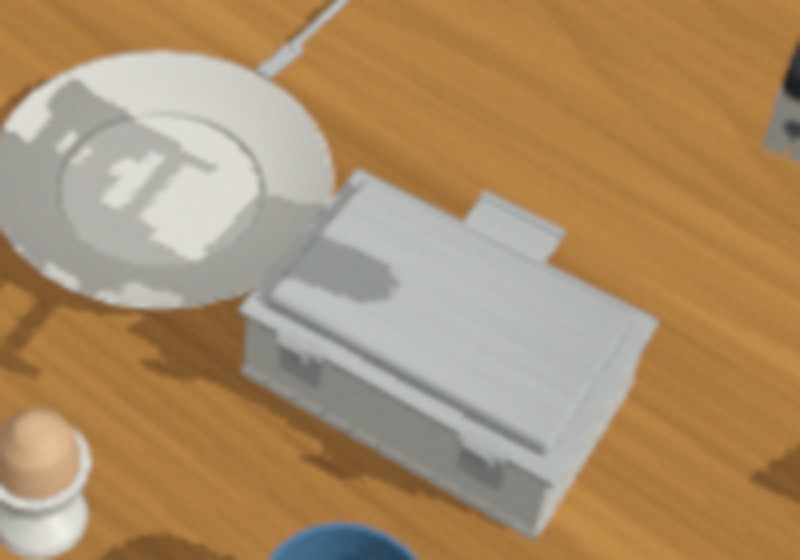

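View pics/t5c.png

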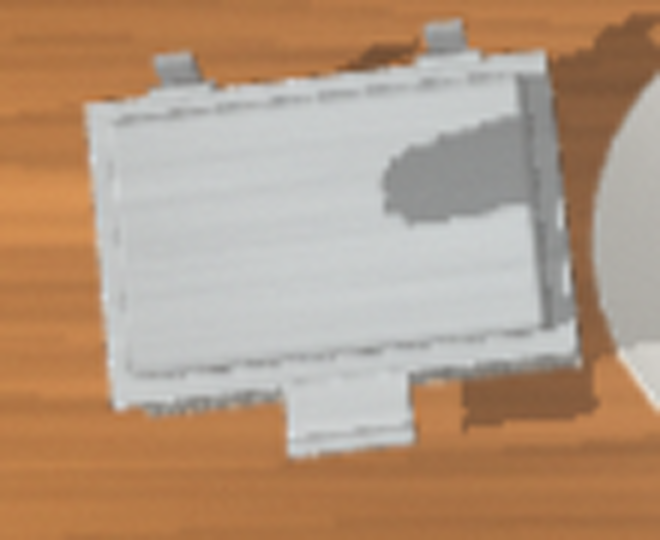

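```bash
python3 - <<'E'
from h import *
o=np.array([140,145])
px=np.array([[87,104],[115,410],[577,358],[546,53],[290,458],[413,443]])/6+o
p=dish(px,LID+TAB)
px=np.array([[548,478],[657,324],[358,172],[243,308],[565,235],[485,193]])/4+[240,200]
dish(px,LID+TAB,"scene")
print(ray("top",np.array([[594,240]])/6+o,.02))
print(ray("top",[[168,112]],.075))
E
```

```text
[0.55084088 0.2066674  0.10556536] 6.05
[[-0.2, 0.4], [-0.7, 0.5], [0.6, 0.3], [0.5, 0.3], [-0.3, -0.8], [0.3, -0.7]]
[-0.01757462 -0.18635297] gap lid 0.005852968093331065
tcp in dish -0.018708583735535387 0.15351762189945975
[0.55478079 0.20884658 0.09803892] 5.62
[[1.0, 2.0], [0.6, -0.7], [0.3, -1.5], [-1.5, -0.7], [-0.2, -0.1], [-0.2, 0.2]]
[-0.02030585 -0.18826304] gap lid 0.007763035039968627
tcp in dish -0.02399777415161024 0.15158939398453106
[[0.55314051 0.11364934 0.02      ]]
[[0.70725147 0.26520134 0.075     ]]
```

send_rows(
  motion=[
    [[-0.016,-0.011,0],-9],
    [[-0.033,-0.023,0],-19],
    [[-0.049,-0.034,0],-28.5],
    [[-0.065,-0.045,0],-38],
    [[-0.082,-0.057,0],-47.5],
    [[-0.098,-0.068,0],-57],
    [[-0.114,-0.079,0],-66.5],
    [[-0.13,-0.091,0],-76],
    [[-0.147,-0.102,0],-85.3],
    [[-0.147,-0.102,0],-85.3],
    [[-0.147,-0.102,0],-85.3],
  ],
)

```text
t: 8.4
tool_pos: [0.4423, 0.1935, 0.1948]
orientation: [0.159, -3.136, 0.0]
force: [-0.2, 0.5, -0.2]
opening: 0.0008
```

```bash
python3 - <<'E'
from h import *
show(); print(delta([.446,.196,.036])); snap("wrist","w6")
E
```

```text
t 8.4 p [0.4423 0.1935 0.1948] tx ang -174.19 tz [-1.6e-03 -3.0e-04 -1.0e+00] F [-0.24  0.52 -0.18] op 0.0008 q [ 0.31 -0.19  1.81  0.    1.53 -1.37]
[-0.0041  0.0021  0.1588]
```

View pics/w6.png

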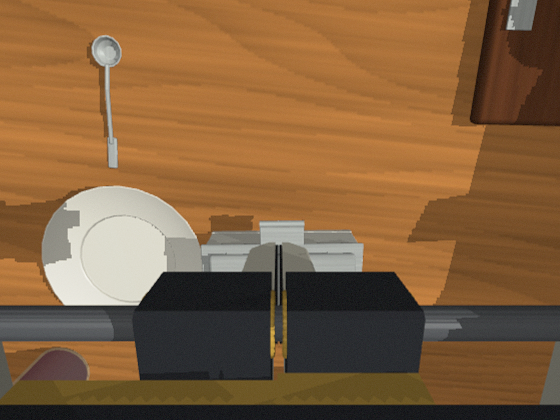

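send_rows(
  motion=[
    [[0,0,0.05],0],
    [[0,0,0.1],0],
    [[0,0,0.14],0],
    [[0,0,0.159],0],
    [[-0.008,0.001,0.159],0],
    [[-0.015,0.001,0.159],0],
    [[-0.018,0.001,0.159],0],
    [[-0.018,0.001,0.159],0],
  ],
)

```text
t: 9.45
tool_pos: [0.4616, 0.1963, 0.0379]
orientation: [-0.164, 3.136, 0.001]
force: [0.7, 0.2, -0.6]
opening: 0.0008
```

```bash
python3 - <<'E'
from h import *
show(); snap("wrist","w7"); snap("scene","s7")
im=cv2.imread("pics/s7.png");cv2.imwrite("pics/s7c.png",cv2.resize(im[180:340,280:450],None,fx=3.7,fy=3.7,interpolation=cv2.INTER_CUBIC))
E
```

```text
t 9.45 p [0.4616 0.1963 0.0379] tx ang -174.01 tz [ 1.6e-03  5.0e-04 -1.0e+00] F [ 0.65  0.23 -0.57] op 0.0008 q [ 0.3   0.    1.92  0.    1.21 -1.38]
```

View pics/s7c.png

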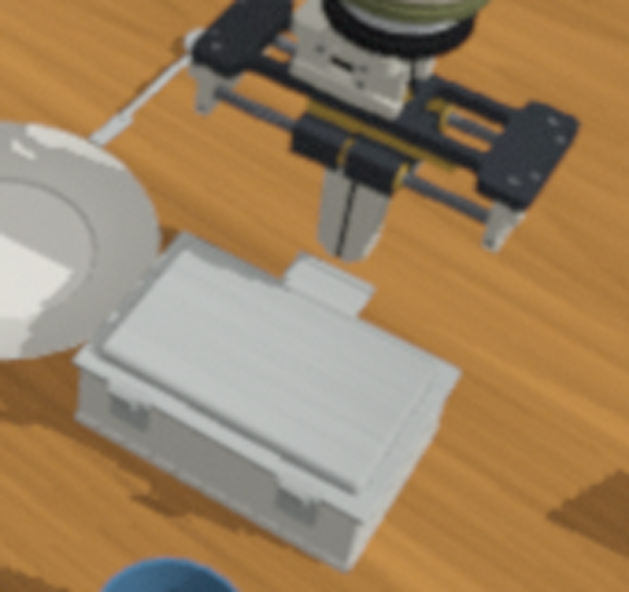

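View pics/w7.png

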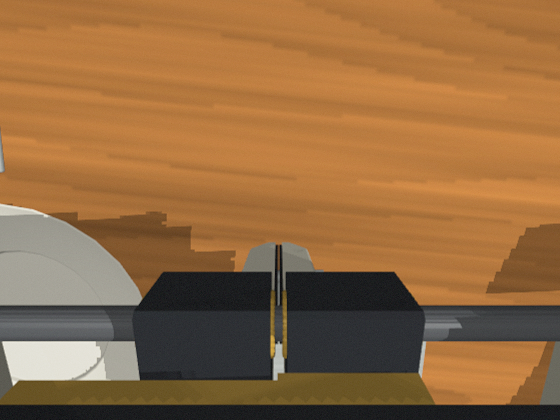

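send_rows(
  motion=[
    [[-0.002,0,0],0],
    [[-0.004,0,0],0],
    [[-0.005,0,0],0],
    [[-0.006,0,0],0],
  ],
)

```text
t: 10.05
tool_pos: [0.4665, 0.1967, 0.0369]
orientation: [0.165, -3.137, 0.0]
force: [0.1, -0.1, -0.2]
opening: 0.0005
```

send_rows(
  motion=[
    [[-0.001,0,0],0],
    [[-0.002,0,0],0],
    [[-0.002,0,0],0],
  ],
)

```text
t: 10.42
tool_pos: [0.4685, 0.1969, 0.037]
orientation: [-0.165, 3.137, -0.0]
force: [-0.1, -0.4, 0.3]
opening: 0.0003
```

send_rows(
  motion=[
    [[-0.001,0,0],0],
    [[-0.002,0,0],0],
    [[-0.002,0,0],0],
  ],
)

```text
t: 10.8
tool_pos: [0.4705, 0.1972, 0.037]
orientation: [-0.165, 3.137, 0.0]
force: [-0.7, -0.9, 0.8]
opening: 0.0005
```

send_rows(
  motion=[
    [[-0.001,0,0],0],
    [[-0.002,0,0],0],
    [[-0.002,0,0],0],
  ],
)

```text
t: 11.18
tool_pos: [0.4725, 0.1973, 0.0369]
orientation: [-0.165, 3.137, 0.0]
force: [0.4, -0.6, 0.2]
opening: 0.0002
```

```bash
python3 - <<'E'
from h import *
show(); snap("top","t8"); snap("scene","s8")
im=cv2.imread("pics/s8.png");cv2.imwrite("pics/s8c.png",cv2.resize(im[200:320,300:420],None,fx=5,fy=5,interpolation=cv2.INTER_CUBIC))
im=cv2.imread("pics/t8.png");cv2.imwrite("pics/t8c.png",cv2.resize(im[145:245,140:260],None,fx=6,fy=6,interpolation=cv2.INTER_CUBIC))
E
```

```text
t 11.175 p [0.4725 0.1973 0.0369] tx ang -173.98 tz [ 0.  0. -1.] F [ 0.37 -0.56  0.2 ] op 0.0002 q [ 0.3   0.03  1.89  0.    1.21 -1.38]
```

View pics/s8c.png

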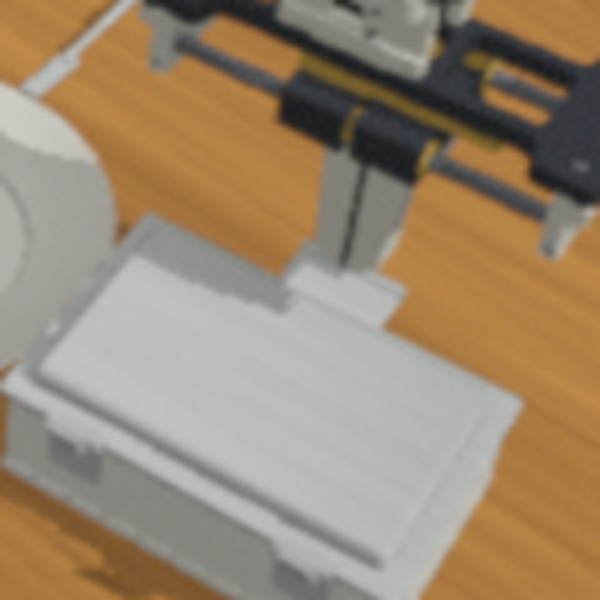

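View pics/t8c.png

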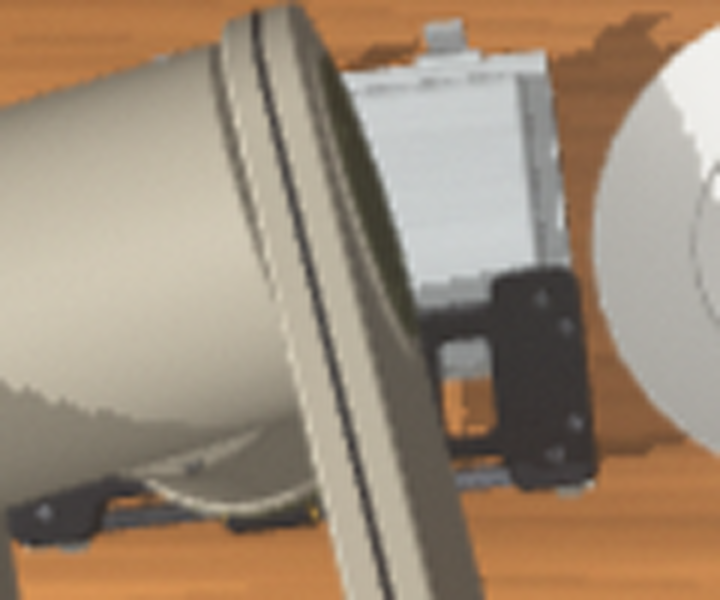

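send_rows(
  motion=[
    [[-0.001,0,0],0],
    [[-0.002,0,0],0],
    [[-0.002,0,0],0],
  ],
)

```text
t: 11.65
tool_pos: [0.4745, 0.1976, 0.037]
orientation: [-0.165, 3.137, 0.0]
force: [-1.1, -0.1, -0.1]
opening: 0.0003
```

send_rows(
  motion=[
    [[-0.001,0,0],0],
    [[-0.002,0,0],0],
    [[-0.002,0,0],0],
  ],
)

```text
t: 12.02
tool_pos: [0.4765, 0.1978, 0.0369]
orientation: [0.165, -3.137, -0.0]
force: [-0.5, 0.9, 0.1]
opening: 0.0005
```

send_rows(
  motion=[
    [[-0.001,0,0],0],
    [[-0.002,0,0],0],
    [[-0.002,0,0],0],
  ],
)

```text
t: 12.4
tool_pos: [0.4785, 0.198, 0.0369]
orientation: [0.165, -3.137, 0.0]
force: [-0.3, 0.6, 0.6]
opening: 0.0004
```

send_rows(
  motion=[
    [[-0.001,0,0],0],
    [[-0.002,0,0],0],
    [[-0.002,0,0],0],
  ],
)

```text
t: 12.78
tool_pos: [0.4805, 0.1982, 0.0369]
orientation: [-0.165, 3.137, -0.0]
force: [0.7, 0.0, -0.4]
opening: 0.0003
```

```bash
python3 - <<'E'
from h import *
show(); snap("top","t9"); snap("scene","s9")
im=cv2.imread("pics/s9.png");cv2.imwrite("pics/s9c.png",cv2.resize(im[200:320,300:420],None,fx=5,fy=5,interpolation=cv2.INTER_CUBIC))
im=cv2.imread("pics/t9.png");cv2.imwrite("pics/t9c.png",cv2.resize(im[145:245,140:260],None,fx=6,fy=6,interpolation=cv2.INTER_CUBIC))
E
```

```text
t 12.775 p [0.4805 0.1982 0.0369] tx ang -173.98 tz [ 0. -0. -1.] F [ 0.66  0.01 -0.37] op 0.0003 q [ 0.29  0.06  1.87 -0.    1.21 -1.38]
```

View pics/s9c.png

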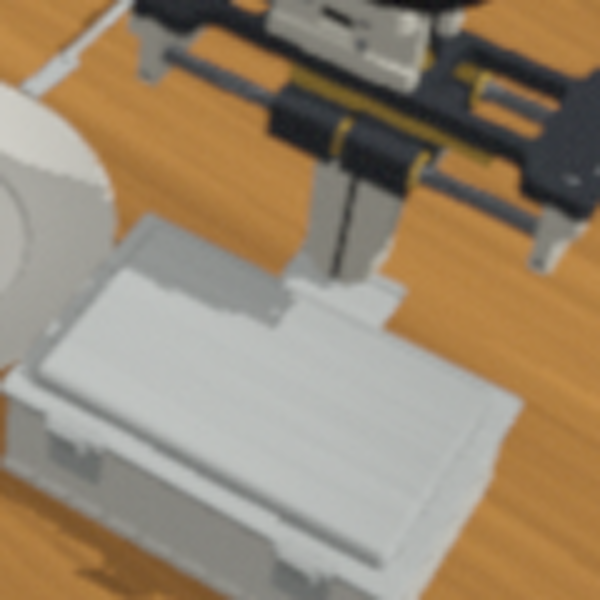

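View pics/t9c.png

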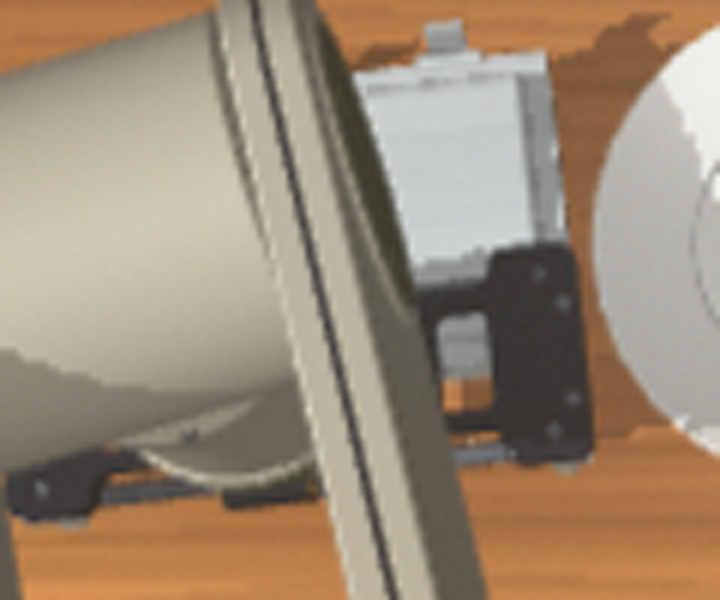

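```bash
python3 - <<'E'
from h import *
s,p,R=tool()
im=cv2.imread("pics/s9.png");f=6;o=np.array([310,200])
im=cv2.resize(im[200:300,310:410],None,fx=f,fy=f,interpolation=cv2.INTER_CUBIC)
def dr(P,c):
    q=((proj("scene",P)-o)*f).round().astype(int)
    cv2.polylines(im,[q.reshape(-1,1,2)],True,c,1)
for z in (0,-.02,-.05):
    dr([p+R@np.array([a*.0075,b*.0175,z]) for a,b in((1,1),(1,-1),(-1,-1),(-1,1))],(0,0,255))
for D,col in (([.5508,.2067,.1055],(0,255,0)),([.5548,.2088,.098],(255,0,0))):
    c,sn=np.cos(D[2]),np.sin(D[2])
    dr([[D[0]+c*x-sn*y,D[1]+sn*x+c*y,.054] for x,y in((-.079,.023),(-.079,-.023),(-.054,-.023),(-.054,.023))],col)
cv2.imwrite("pics/ov9.png",im)
E
```

```text
(no output)
```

View pics/ov9.png

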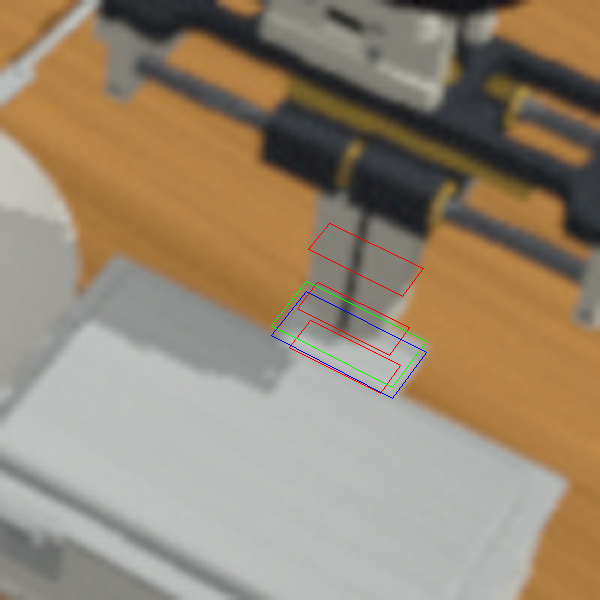

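```bash
python3 - <<'E'
import cv2,numpy as np
a=cv2.imread("pics/s5.png")[235:285,345:395];b=cv2.imread("pics/s9.png")[235:285,345:395]
c=np.hstack([cv2.resize(x,None,fx=8,fy=8,interpolation=cv2.INTER_NEAREST) for x in(a,b)])
cv2.imwrite("pics/cmp9.png",c)
E
```

```text
(no output)
```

View pics/cmp9.png

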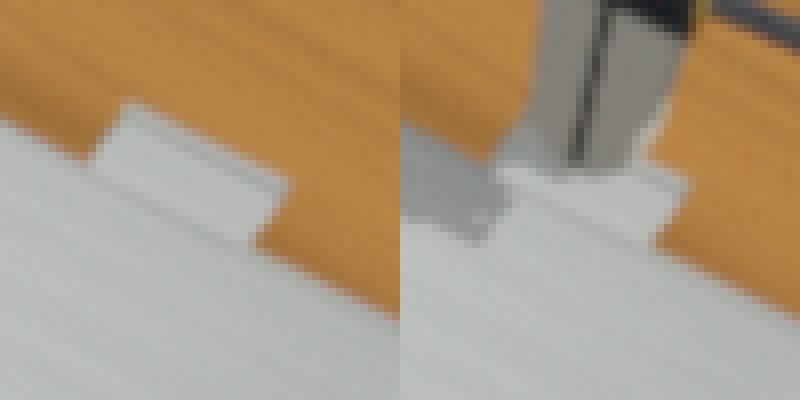

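send_rows(
  motion=[
    [[0,0,-0.003],0],
    [[0,0,-0.006],0],
    [[0,0,-0.009],0],
    [[0,0,-0.012],0],
    [[0,0,-0.012],0],
  ],
)

```text
t: 13.5
tool_pos: [0.4807, 0.1983, 0.0494]
orientation: [-0.165, 3.137, 0.0]
force: [0.2, -0.2, -0.2]
opening: 0.0006
```

```bash
python3 - <<'E'
from h import *
show(); snap("scene","s10")
a=cv2.imread("pics/s9.png")[225:285,340:400];b=cv2.imread("pics/s10.png")[225:285,340:400]
c=np.hstack([cv2.resize(x,None,fx=6,fy=6,interpolation=cv2.INTER_CUBIC) for x in(a,b)])
cv2.imwrite("pics/cmp10.png",c)
E
```

```text
t 13.5 p [0.4807 0.1983 0.0494] tx ang -173.98 tz [ 7.e-04  2.e-04 -1.e+00] F [ 0.23 -0.2  -0.17] op 0.0006 q [ 0.29  0.04  1.87 -0.    1.24 -1.38]
```

View pics/cmp10.png

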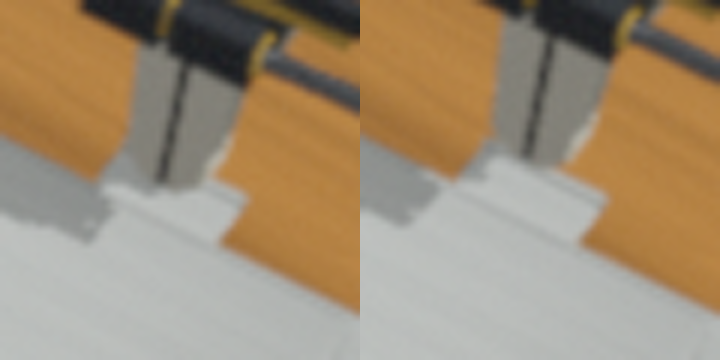

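```bash
python3 - <<'E'
from h import *
s,_,R=tool()
out=[]
for f_,p in (("s7",[.4616,.1963,.0379]),("s10",[.4807,.1983,.0494])):
    im=cv2.imread(f"pics/{f_}.png");f=8;o=np.array([340,215])
    im=cv2.resize(im[215:265,340:390],None,fx=f,fy=f,interpolation=cv2.INTER_CUBIC)
    for z,c in((0,(0,0,255)),(-.02,(255,0,0))):
        P=[np.array(p)+R@np.array([a*.0075,b*.011,z]) for a,b in((1,1),(1,-1),(-1,-1),(-1,1))]
        q=((proj("scene",P)-o)*f).round().astype(int);cv2.polylines(im,[q.reshape(-1,1,2)],True,c,1)
    out.append(im)
cv2.imwrite("pics/ov10.png",np.hstack(out))
E
```

```text
(no output)
```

View pics/ov10.png

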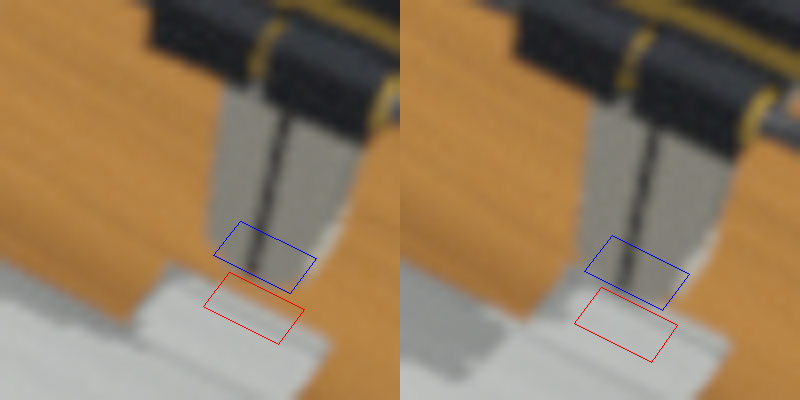

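send_rows(
  motion=[
    [[0.012,0,0],0],
    [[0.025,0,0],0],
    [[0.025,0,0.015],0],
    [[0.025,0,0.03],0],
    [[0.025,0,0.038],0],
    [[0.025,0,0.038],0],
  ],
)

```text
t: 14.3
tool_pos: [0.4547, 0.1952, 0.0096]
orientation: [0.165, -3.135, 0.001]
force: [-0.2, -0.2, 0.8]
opening: 0.0008
```

```bash
python3 - <<'E'
from h import *
show(); snap("scene","s11")
s,p,R=tool()
im=cv2.imread("pics/s11.png");f=8;o=np.array([320,200])
im=cv2.resize(im[200:275,320:405],None,fx=f,fy=f,interpolation=cv2.INTER_CUBIC)
cv2.imwrite("pics/s11r.png",im)
for z,c in((0,(0,0,255)),(-.02,(255,0,0))):
        P=[np.array(p)+R@np.array([a*.0075,b*.011,z]) for a,b in((1,1),(1,-1),(-1,-1),(-1,1))]
        q=((proj("scene",P)-o)*f).round().astype(int);cv2.polylines(im,[q.reshape(-1,1,2)],True,c,1)
cv2.imwrite("pics/ov11.png",im)
E
```

```text
t 14.3 p [0.4547 0.1952 0.0096] tx ang -173.99 tz [-2.3e-03 -7.0e-04 -1.0e+00] F [-0.22 -0.24  0.83] op 0.0008 q [ 0.3   0.03  1.95 -0.    1.16 -1.37]
```

View pics/ov11.png

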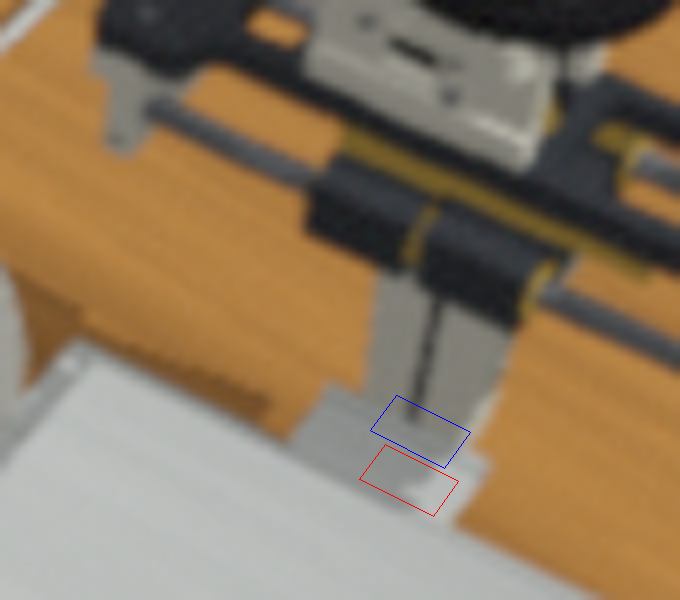

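send_rows(
  motion=[
    [[-0.004,0,0],0],
    [[-0.008,0,0],0],
    [[-0.01,0,0],0],
    [[-0.012,0,0],0],
    [[-0.014,0,0],0],
    [[-0.014,0,0],0],
  ],
)

```text
t: 15.1
tool_pos: [0.468, 0.1969, 0.0106]
orientation: [0.165, -3.134, 0.0]
force: [-7.3, 0.2, 4.9]
opening: 0.0003
```

send_rows(
  motion=[
    [[-0.001,0,0],0],
    [[-0.002,0,0],0],
    [[-0.003,0,0],0],
    [[-0.003,0,0],0],
  ],
)

```text
t: 15.6
tool_pos: [0.4708, 0.1973, 0.0106]
orientation: [0.165, -3.134, 0.0]
force: [-7.7, -0.1, 5.0]
opening: 0.0005
```

send_rows(
  motion=[
    [[-0.001,0,0],0],
    [[-0.002,0,0],0],
    [[-0.003,0,0],0],
    [[-0.003,0,0],0],
  ],
)

```text
t: 16.1
tool_pos: [0.4738, 0.1976, 0.0106]
orientation: [0.165, -3.134, 0.001]
force: [-7.1, -0.5, 5.4]
opening: 0.0007
```

```bash
python3 - <<'E'
from h import *
show(); snap("scene","s12");snap("top","t12")
im=cv2.imread("pics/s12.png");f=8
cv2.imwrite("pics/s12c.png",cv2.resize(im[200:275,320:405],None,fx=f,fy=f,interpolation=cv2.INTER_CUBIC))
E
```

```text
t 16.1 p [0.4738 0.1976 0.0106] tx ang -173.97 tz [-3.4e-03 -5.0e-04 -1.0e+00] F [-7.09 -0.45  5.44] op 0.0007 q [ 0.29  0.08  1.9   0.    1.16 -1.38]
```

View pics/s12c.png

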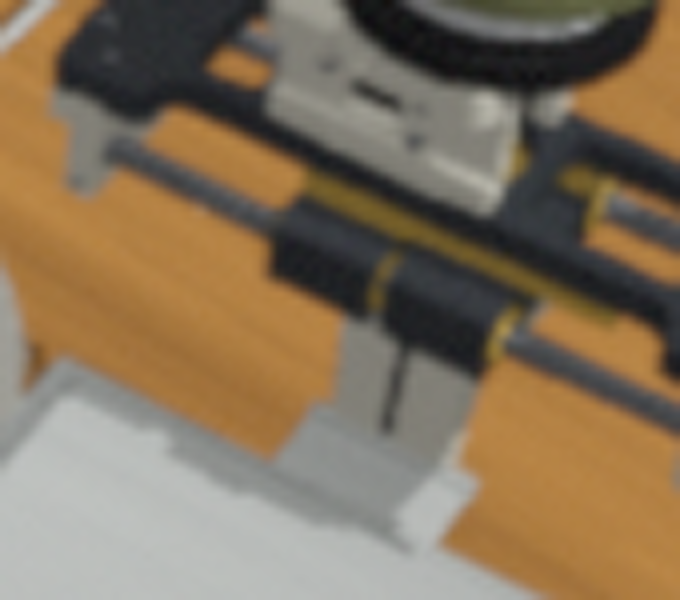

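send_rows(
  motion=[
    [[0.008,0,0],0],
    [[0.014,0,0],0],
    [[0.014,0,0.003],0],
    [[0.014,0,0.006],0],
    [[0.014,0,0.008],0],
    [[0.014,0,0.008],0],
  ],
)

```text
t: 16.95
tool_pos: [0.4614, 0.1961, 0.0026]
orientation: [0.165, -3.137, 0.0]
force: [0.1, 0.0, 0.3]
opening: 0.0006
```

```bash
python3 - <<'E'
from h import *
show(); 
im=cv2.imread("pics/t12.png");cv2.imwrite("pics/t12c.png",cv2.resize(im[145:245,140:260],None,fx=6,fy=6,interpolation=cv2.INTER_CUBIC))
snap("scene","s13")
im=cv2.imread("pics/s13.png");f=8
cv2.imwrite("pics/s13c.png",cv2.resize(im[200:275,320:405],None,fx=f,fy=f,interpolation=cv2.INTER_CUBIC))
E
```

```text
t 16.95 p [0.4614 0.1961 0.0026] tx ang -173.99 tz [-4.e-04 -1.e-04 -1.e+00] F [0.13 0.01 0.28] op 0.0006 q [ 0.3   0.06  1.94 -0.    1.14 -1.38]
```

View pics/t12c.png

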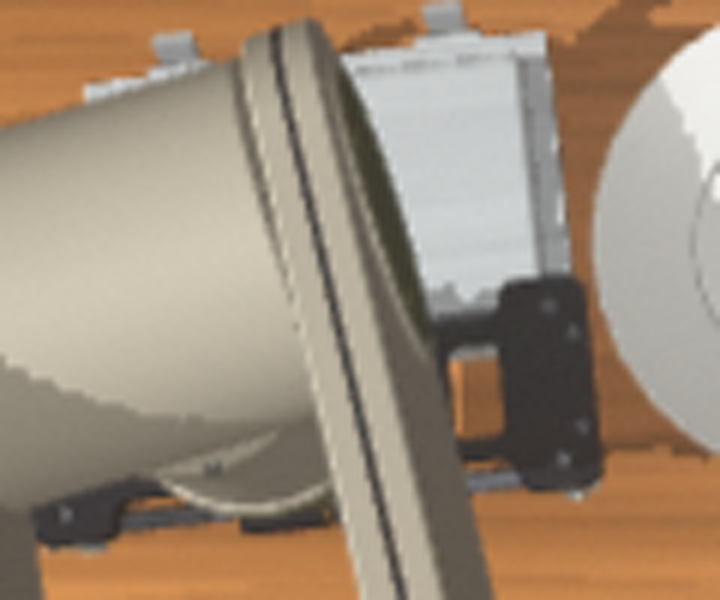

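View pics/s13c.png

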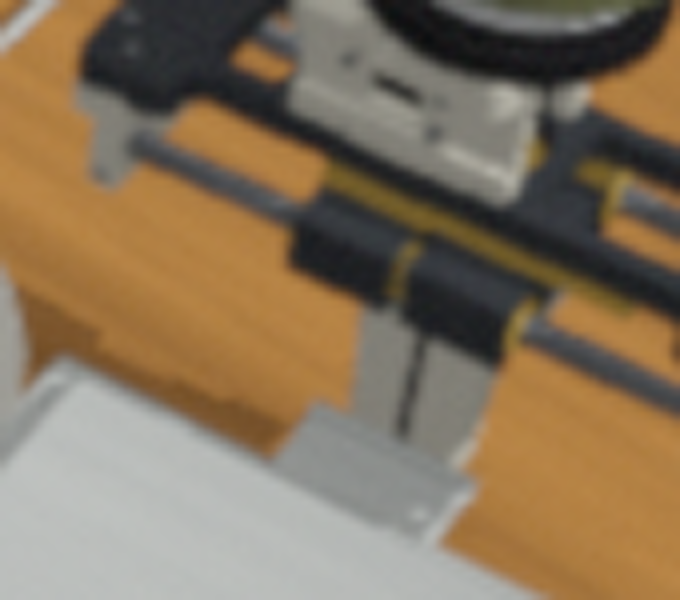

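send_rows(
  motion=[
    [[-0.004,0,0],0],
    [[-0.007,0,0],0],
    [[-0.009,0,0],0],
    [[-0.009,0,0],0],
  ],
)

```text
t: 17.5
tool_pos: [0.4707, 0.1971, 0.003]
orientation: [-0.165, 3.137, 0.0]
force: [-0.9, -1.2, -0.8]
opening: 0.0007
```

send_rows(
  motion=[
    [[-0.001,0,0],0],
    [[-0.002,0,0],0],
    [[-0.002,0,0],0],
  ],
)

```text
t: 17.88
tool_pos: [0.4725, 0.1973, 0.003]
orientation: [-0.165, 3.137, 0.0]
force: [-0.0, -0.7, 0.9]
opening: 0.0006
```

send_rows(
  motion=[
    [[-0.001,0,0],0],
    [[-0.002,0,0],0],
    [[-0.002,0,0],0],
  ],
)

```text
t: 18.25
tool_pos: [0.4738, 0.1975, 0.0028]
orientation: [0.165, -3.136, 0.0]
force: [-4.3, -0.3, 3.5]
opening: 0.0004
```

send_rows(
  motion=[
    [[-0.001,0,0],0],
    [[-0.002,0,0],0],
    [[-0.002,0,0],0],
  ],
)

```text
t: 18.62
tool_pos: [0.4752, 0.1977, 0.0027]
orientation: [0.165, -3.135, 0.0]
force: [-7.4, -1.0, 5.3]
opening: 0.0001
```

send_rows(
  motion=[
    [[-0.001,0,-0.004],0],
    [[-0.0015,0,-0.008],0],
    [[-0.0015,0,-0.012],0],
    [[-0.0025,0,-0.018],0],
    [[-0.003,0,-0.024],0],
    [[-0.004,0,-0.03],0],
    [[-0.0055,0,-0.035],0],
    [[-0.0055,0,-0.035],0],
  ],
)

```text
t: 19.62
tool_pos: [0.4825, 0.1985, 0.0388]
orientation: [-0.165, 3.136, 0.0]
force: [-4.5, -0.6, -0.5]
opening: 0.0005
```

```bash
python3 - <<'E'
from h import *
show(); snap("scene","s14")
im=cv2.imread("pics/s14.png");f=4
cv2.imwrite("pics/s14c.png",cv2.resize(im[190:340,270:440],None,fx=f,fy=f,interpolation=cv2.INTER_CUBIC))
E
```

```text
t 19.625 p [0.4825 0.1985 0.0388] tx ang -173.98 tz [ 1.e-03  3.e-04 -1.e+00] F [-4.47 -0.58 -0.52] op 0.0005 q [ 0.29  0.06  1.87  0.    1.22 -1.38]
```

View pics/s14c.png

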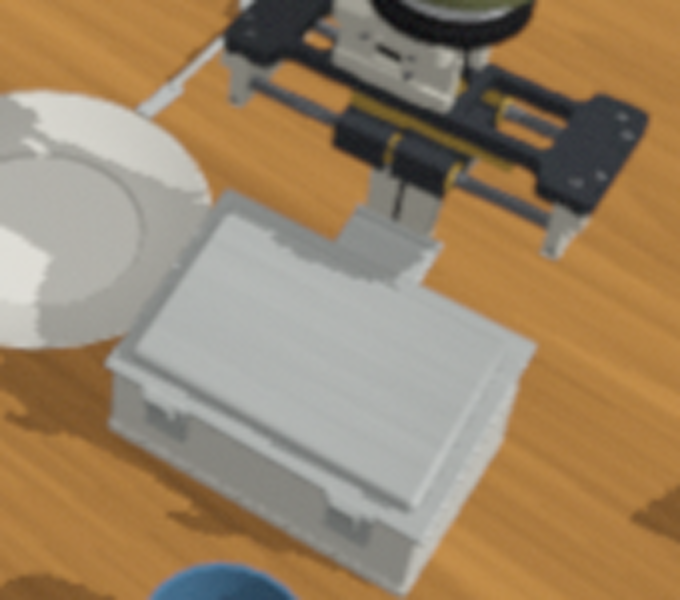

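send_rows(
  motion=[
    [[-0.002,0,-0.006],0],
    [[-0.004,0,-0.011],0],
    [[-0.006,0,-0.017],0],
    [[-0.009,0,-0.022],0],
    [[-0.0115,0,-0.028],0],
    [[-0.0145,0,-0.033],0],
    [[-0.0175,0,-0.038],0],
    [[-0.021,0,-0.043],0],
    [[-0.0245,0,-0.048],0],
    [[-0.028,0,-0.052],0],
    [[-0.028,0,-0.052],0],
  ],
)

```text
t: 21.05
tool_pos: [0.5107, 0.2015, 0.0916]
orientation: [-0.165, 3.136, 0.001]
force: [-6.3, -0.7, 4.7]
opening: 0.0008
```

```bash
python3 - <<'E'
from h import *
show(); snap("scene","s15")
im=cv2.imread("pics/s15.png");f=4
cv2.imwrite("pics/s15c.png",cv2.resize(im[190:340,270:440],None,fx=f,fy=f,interpolation=cv2.INTER_CUBIC))
E
```

```text
t 21.05 p [0.5107 0.2015 0.0916] tx ang -173.99 tz [ 1.6e-03  5.0e-04 -1.0e+00] F [-6.25 -0.72  4.7 ] op 0.0008 q [ 0.28  0.07  1.75  0.    1.32 -1.39]
```

View pics/s15c.png

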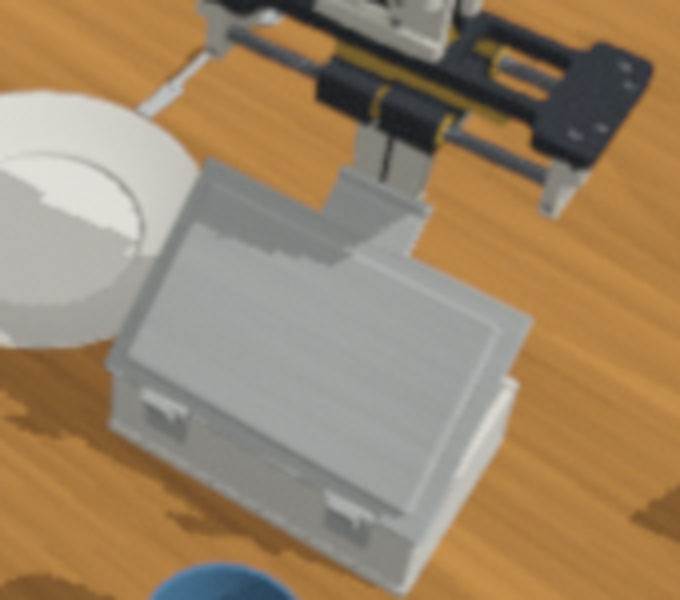

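send_rows(
  motion=[
    [[-0.004,0,-0.006],0],
    [[-0.008,0,-0.011],0],
    [[-0.012,0,-0.015],0],
    [[-0.017,0,-0.019],0],
    [[-0.022,0,-0.023],0],
    [[-0.027,0,-0.027],0],
    [[-0.032,0,-0.03],0],
    [[-0.037,0,-0.033],0],
    [[-0.042,0,-0.036],0],
    [[-0.047,0,-0.038],0],
    [[-0.052,0,-0.04],0],
    [[-0.057,0,-0.042],0],
  ],
)

```text
t: 22.6
tool_pos: [0.5667, 0.2073, 0.132]
orientation: [0.165, -3.137, 0.0]
force: [-0.9, 0.4, 0.3]
opening: 0.0007
```

```bash
python3 - <<'E'
from h import *
show(); snap("scene","s16")
im=cv2.imread("pics/s16.png");f=4
cv2.imwrite("pics/s16c.png",cv2.resize(im[190:340,270:440],None,fx=f,fy=f,interpolation=cv2.INTER_CUBIC))
E
```

```text
t 22.6 p [0.5667 0.2073 0.132 ] tx ang -173.98 tz [-0. -0. -1.] F [-0.89  0.43  0.27] op 0.0007 q [ 0.27  0.18  1.56 -0.    1.41 -1.41]
```

View pics/s16c.png

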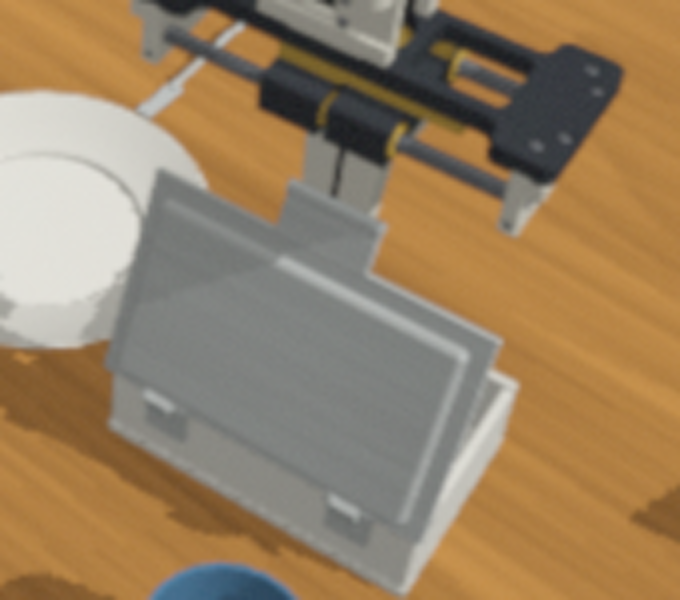

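send_rows(
  motion=[
    [[-0.006,0,-0.002],0],
    [[-0.012,0,-0.004],0],
    [[-0.018,0,-0.005],0],
    [[-0.024,0,-0.006],0],
    [[-0.03,0,-0.007],0],
    [[-0.036,0,-0.007],0],
    [[-0.042,0,-0.008],0],
    [[-0.048,0,-0.008],0],
    [[-0.053,0,-0.008],0],
    [[-0.058,0,-0.008],0],
    [[-0.058,0,-0.008],0],
  ],
)

```text
t: 24.02
tool_pos: [0.6244, 0.2133, 0.1398]
orientation: [0.165, -3.137, 0.0]
force: [0.0, -0.6, 0.2]
opening: 0.0005
```

```bash
python3 - <<'E'
from h import *
show(); snap("scene","s17")
im=cv2.imread("pics/s17.png");f=4
cv2.imwrite("pics/s17c.png",cv2.resize(im[190:340,270:440],None,fx=f,fy=f,interpolation=cv2.INTER_CUBIC))
E
```

```text
t 24.025 p [0.6244 0.2133 0.1398] tx ang -173.99 tz [-1.e-04 -1.e-04 -1.e+00] F [ 0.01 -0.59  0.24] op 0.0005 q [ 0.25  0.32  1.38 -0.    1.45 -1.42]
```

View pics/s17c.png

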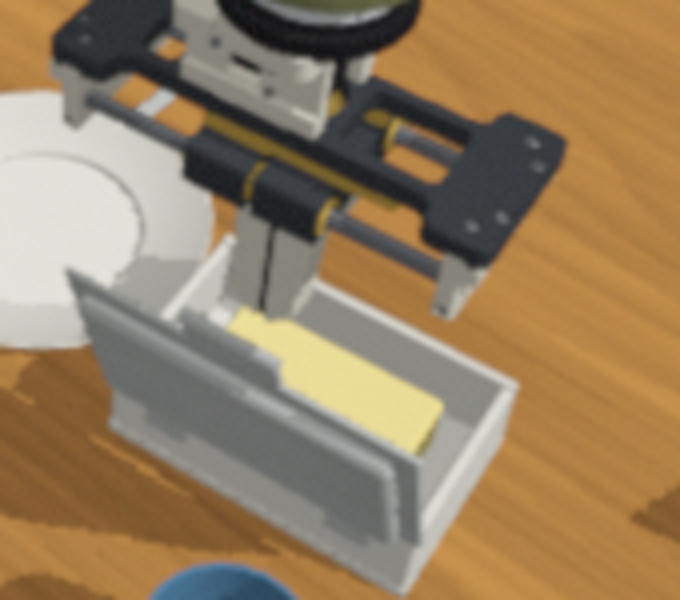

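Lid has fallen open to its stop, butter visible, and the finger is free of it. I'll retract straight back and up.

send_rows(
  motion=[
    [[0.015,0,0],0],
    [[0.04,0,-0.01],0],
    [[0.07,0,-0.03],0],
    [[0.11,0,-0.06],0],
    [[0.15,0,-0.09],0],
    [[0.19,0,-0.1],0],
    [[0.22,0,-0.1],0],
    [[0.22,0,-0.1],0],
    [[0.22,0,-0.1],0],
    [[0.22,0,-0.1],0],
  ],
)

```text
t: 25.32
tool_pos: [0.4058, 0.1902, 0.2397]
orientation: [0.164, -3.137, 0.0]
force: [-0.4, 0.6, -0.3]
opening: 0.0004
```

```bash
python3 - <<'E'
from h import *
show(); snap("scene","s18"); snap("top","t18")
im=cv2.imread("pics/t18.png");cv2.imwrite("pics/t18c.png",cv2.resize(im[100:230,130:290],None,fx=5,fy=5,interpolation=cv2.INTER_CUBIC)[:600])
E
```

```text
t 25.325 p [0.4058 0.1902 0.2397] tx ang -174.0 tz [-4.e-04 -2.e-04 -1.e+00] F [-0.43  0.61 -0.27] op 0.0004 q [ 0.32 -0.3   1.82 -0.    1.62 -1.35]
```

View pics/s18.png

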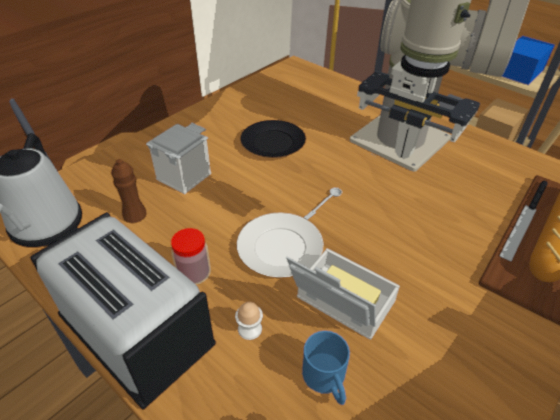

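View pics/t18c.png

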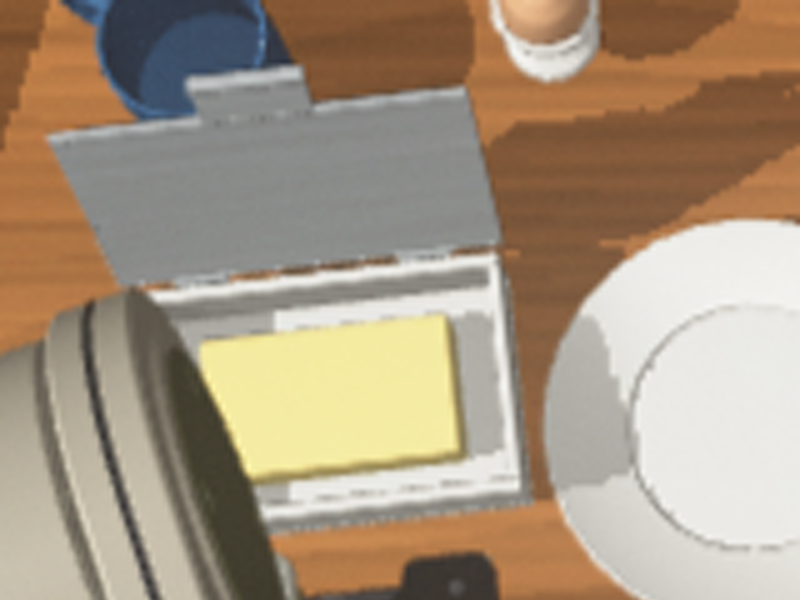

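View pics/t18.png

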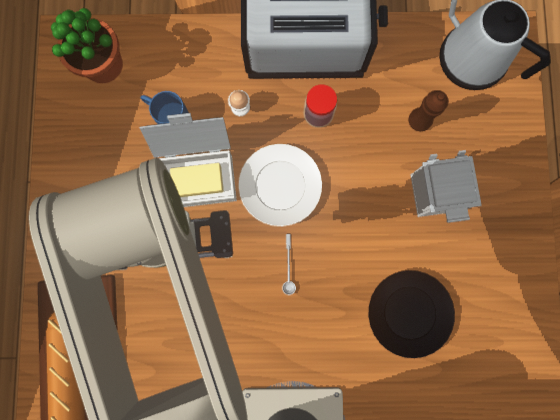

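```bash
python3 - <<'E'
from h import *
o=np.array([130,100]);C=np.array([.553,.0195])
def g(px,z):
    P=ray("top",np.array(px)/5+o,z)[:,:2];d=P[1]-P[0];n=np.linalg.norm(d);e=C-P[0]
    print(P.round(4).tolist(),"len",n,"along",(d@e)/n,"gap",abs(d[0]*e[1]-d[1]*e[0])/n-.095,"corner gap",np.linalg.norm(C-P,axis=1)-.095)
g([[502,257],[520,494]],.05); g([[512,262],[529,500]],0.)
print(ray("top",np.array([[545,425]])/5+o,.02))
im=cv2.imread("pics/s18.png");cv2.imwrite("pics/s18c.png",cv2.resize(im[205:335,230:410],None,fx=4.4,fy=4.4,interpolation=cv2.INTER_CUBIC))
E
```

```text
[[0.6237, 0.1304], [0.5173, 0.122]] len 0.10669195465935166 along 0.07920220624686007 gap 0.009995261924908239 corner gap [0.03651804 0.01353429]
[[0.6334, 0.1308], [0.5219, 0.1225]] len 0.11183950281438637 along 0.08848682509424233 gap 0.010067973378301079 corner gap [0.0423652 0.0126319]
[[0.55314051 0.11364934 0.02      ]]
```

View pics/s18c.png

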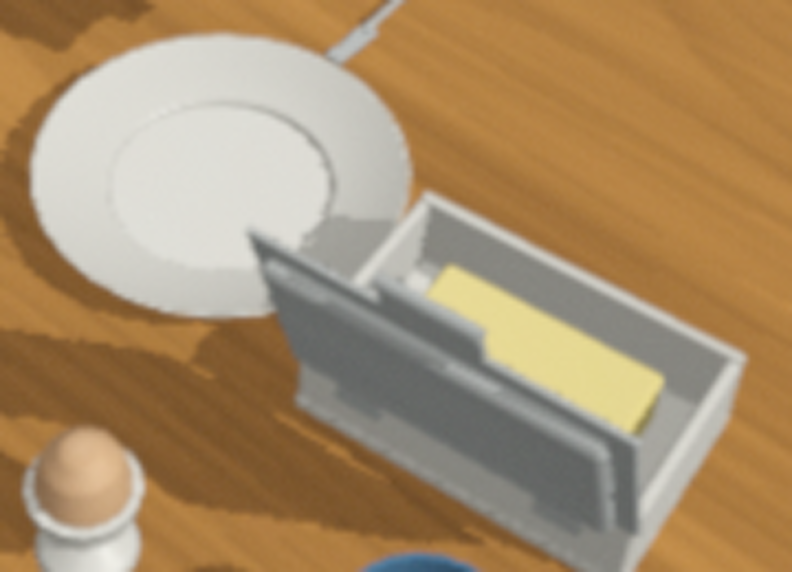

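```bash
python3 - <<'E'
from h import *
a=cv2.imread("pics/top0.png");b=cv2.imread("pics/t18.png")
for n,(x,y,w,h) in dict(mug=(140,85,50,30),egg=(225,88,28,30),jar=(303,83,36,45),plate=(270,145,52,82),caddy=(410,150,75,75),spoon=(280,232,20,65)).items():
    A=np.float32(cv2.cvtColor(a[y:y+h,x:x+w],6));B=np.float32(cv2.cvtColor(b[y:y+h,x:x+w],6));print(n,cv2.phaseCorrelate(cv2.Laplacian(A,5),cv2.Laplacian(B,5)))
from plant import ticket
print(ticket.close_job())
E
```

```text
mug ((0.07914826623810711, -0.022042819696368454), 0.5467170252799988)
egg ((0.021822754676199096, -0.0348971652927883), 0.9809238409996033)
jar ((0.012503249949116224, 0.5055615126126085), 0.9848856643394187)
plate ((-0.010655373980640093, 0.0027637295424014496), 1.0037612699677425)
caddy ((0.48594360106873324, 0.053392429723565726), 0.31067281222873266)
spoon ((0.2047161590290525, -0.08521201483144125), 0.9269702742497127)
the job is handed in; nothing more can be done
None
```

The butter dish stands about 10 mm from the plate rim, and its lid has fallen back to its stop and rests open. I handed the job in at about 25 s, well inside the 64 s limit.

**What I did:** I pushed the dish on its left end with the open fingers until it stood beside the plate. Then I set the shut fingertips against the front edge of the thumb tab and raised them along the lid's arc. The lid went past upright and fell open on its own. The interface allowed no tilt, so I could not go under the tab. I lifted the lid by light friction on its edge, with at most about 8 N on the readings between moves, and never pinched it.

**Last checks:**
- **Gap:** two measurements from the top camera both gave about 10 mm between dish and plate.
- **Lid:** both cameras show it leaning back past upright, with the gripper clear and no contact force.
- **Other things:** comparing the top pictures from before and after, the plate, mug, egg cup and spoon moved 0.2 pixel or less. The caddy and jar came out at about 0.5 pixel. That is around 1 mm, and the caddy match was poor, I think because the shadows changed. I did not run this check on the mill.

**What disagreed or went less cleanly:**
- The dish turned about 4–5° and shifted along its front-to-back direction at the end of the push, probably dragged when I closed the jaws. The lid push then moved it about 5 mm the same way. I corrected neither, since the gap held.
- The fingertips seemed to end about 20 mm short of the reported tool point, so I lowered the tool further to reach the tab.
- In the end push the finger was probably against the lid's 3 mm overhang as well as the box, because the fingers stayed vertical.

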